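# Slide the peg rail out to its pencil line and keep it from tipping

### The job

The third peg of the maple peg rail has worked loose and I want to tighten its screw from underneath: first lift the grey trinket cup out of the rail's way and stand it upright on the round cork mat at the back of the shelf, setting it down rather than dropping it. Then slide the rail out over the open end of the shelf, without lifting it off, until the dark pencil line across it lies right along the shelf's end edge. Most of the rail then hangs in the air, so finish while still holding it, flat on the shelf and not tipping, and leave the other things where they lie.

Things in the scene. Friction and masses are not known exactly. Their poses are not given: they have to be found in the camera images.
- shelf: Fixed white hall shelf on the table: a board 600 mm long (its y), 300 deep (its x), 18 thick, top 140 mm above the table. Origin on the table under its middle; +x points to its back (away from the robot at yaw 0), +y to the open end over which the rail is to hang. A wooden lip 10 mm wide and 10 mm proud runs along the near (-x) edge only; the ends are open.
- shelf_edge (a point): Middle of the shelf's +y end edge, on the top surface of the board (the edge runs along the shelf's x). Its axes are the shelf's; y points outward over the end.
- rail: Loose maple peg rail lying on the shelf, pegs up: plank 360 mm long (its y), 64 wide (its x), 18 thick, about 0.34 kg (varies by 25 %), centre of mass at mid-length. Origin at the centre of its underside; +y points to the outer end, which goes out first, roughly along the shelf's +y. Four turned pegs stand on its centre line at y = +135, +45, -45, -135 mm. It slides with ordinary wood friction.
- rail_mark (a point): Middle of the dark pencil line, 4 mm wide, square across the plank (along the rail's x) and down its sides; the point is on the plank's top at y = -70 mm of the rail, 250 mm from the outer end, between third and fourth pegs. Axes are the rail's. With the line at the shelf's edge 250 mm overhang and 110 mm rest on the shelf: it tips unless held.
- inner_peg (a point): Half-way up the fourth peg, at y = -135 mm of the rail, 45.5 mm above the rail's underside; this peg stays over the shelf when the line is at the edge. Axes are the rail's. All pegs: 55 mm high above the plank, foot collar 24 mm across and 6 high, shaft 18 to 19 mm across up to 38 mm, rounded head 22 mm across; firm, and can be gripped from above.
- cup: Grey ceramic trinket cup, empty, round, 60 mm high, 0.13 kg. Origin at the centre of its underside, z up.
- cup_middle (a point): The centre of the same cup, half-way up (30 mm above its underside). Its rim is 56 mm across outside and it narrows somewhat towards the foot; it can be gripped across its body from above. It stands upright on the shelf between the rail's outer end and the shelf's end, in the rail's path, at least 25 mm from the rail.
- cork_mat: Round cork mat 90 mm across and 4 mm thick, fixed on the shelf's back half; origin at the centre of its underside, on the shelf's top. The cup's foot belongs wholly on it, near the middle.
- key: Copper mailbox key, 65 mm long, 4 mm thick, on the shelf's back half; origin near its middle, on the underside. Bystander, to be left where it lies.
- fob: Green enamel keyring fob, a disc 32 mm across and 5 mm thick with a steel ring, on the shelf's back half; origin under the disc's centre. Bystander, to be left where it lies.
- shoehorn: Silver-plated shoehorn, 185 mm long, 50 mm wide, under 12 mm high, on the table before the shelf; origin near its middle. Bystander, to be left where it lies.
- screwdriver: Screwdriver, 180 mm long, on the table before the shelf on its open-end side; origin near its middle. Bystander, to be left where it lies.
- wax_tin: Round tin of wax, 78 mm across, 24 mm high, on the table beyond the open end of the shelf, towards the back; origin under its centre. Bystander, to be left where it lies.
- brush: Shoe brush with a wooden back, 150 x 50 x 38 mm, bristles down, on the table to the robot's right of the shelf; origin under its centre. Bystander, to be left where it lies.
Mind the look-alikes: they are no part of the job. Several things have the shape of the cup; the one meant has the colours described above.

How it is judged:
On the way, in this order (a step that is already met when the one before it is completed fails the run):
1. the cup stands upright on the cork mat, let go (horizontal distance between cup_middle and cork_mat below 0.028 m and z of cup_middle in the frame of cork_mat between 0.028 and 0.04 m and angle between cup_middle's own z axis and vertical below 0.1 rad and contact force between each of the arm, the fingers and cup below 0.1 N), for 0.2 s.
2. the rail lies flat with its pencil line at the shelf's end edge, held by the gripper (y of rail_mark in the frame of shelf_edge between -0.006 and 0.006 m and y of rail in the frame of shelf_edge above 0.05 m and angle between the y axis of rail and the y axis of shelf, either way round below 0.06 rad and angle between rail's own z axis and vertical below 0.04 rad and z of rail in the frame of shelf_edge between -0.004 and 0.005 m and contact force between the fingers and rail above 0.5 N), for 0.2 s.
At the end, for the whole second after the job is handed in: Gripper still on the rail (over 0.5 N); pencil line within 6 mm of the shelf end edge, parallel within 0.06 rad; rail level within 0.04 rad, underside -4 to +5 mm from the shelf top, at rest; cup upright (0.1 rad), let go and at rest on the cork mat, within 28 mm of its centre (all of step 1 and all of step 2 and linear speed of each of rail, cup below 0.02 m/s); the arm keeps its last pose, push and grip.
It fails at once if the rail tips (over 0.15 rad) or falls (angle between rail's own z axis and vertical above 0.15 rad or z of rail in the frame of shelf_edge below -0.03 m).
It fails at once if the rail is lifted off the shelf (over 12 mm) instead of being slid (z of rail in the frame of shelf_edge above 0.012 m).
It fails at once if the cup is dropped: it falls off the shelf, or hangs in the air more than 20 mm up with nothing holding it (z of cup in the frame of shelf_edge below -0.03 m or (z of cup in the frame of shelf_edge above 0.024 m and contact force between cup and anything else below 0.01 N)).
It fails at once if another thing is displaced by more than 25 mm (distance of any of key, fob, shoehorn, screwdriver, wax_tin, brush from where it was at the start of the episode above 0.025 m).
It also fails if it takes over 58 s, if anything falls off the work surface, if the arm or the gripper's body presses on something with over 40 N, if the wrist force passes 120 N, or if a joint passes its speed limit or range.

### The arm

A 6-joint arm with a two-finger parallel gripper is mounted at the origin on the work surface. World frame = base frame: x ahead of the robot, y to its left, z up, the work surface at z = 0. Lengths are in m, angles in rad, forces in N, time in s.
With the tool pointing down it reaches from about 0.225 to 0.875 m from the base axis. Payload 3.4 kg.
Tool frame: the origin (TCP) lies at the very end of the fingers, on their centre line; the grasp point (between the pads) lies 19 mm behind it; z points along the fingers, y is the direction in which the jaws open and shut (so a half turn about z gives the same grasp; the last joint's range is limited). The gripper opens to 85 mm and grips with 20 to 120 N. Pads are 22 mm wide; open, the fingers measure 114 mm over their backs; the gripper's body (76 mm by 85 mm) begins 54 mm behind the grasp point. The pads swing forward as they close: fully open they stand 13 mm farther back than shut.
Start: joints at [-1.287, 0.276, 1.505, -0, 1.361, -0.121], TCP at [0.226, -0.529, 0.231] pointing down, gripper open.
Joint ranges: [-2.89, 2.89], [-0.75, 2.08], [0.22, 2.7], [-1.18, 4.32], [0.11, 2.71], [-2.7, 2.7]. Speed limits (rad/s): [2.57, 2.57, 3.14, 3.14, 3.14, 3.14].

### API

Orientations are given as a unit quaternion [w, x, y, z].
In Python, from rig import get_state, get_image, camera_model, sign_off gives the robot as it stands. The module is installed in compiled form; this text tells all that it offers.
- The arm moves only by the tool drive_tool, never from a script. Its argument "motion" is text: rows parted by semicolons, each of 7 numbers parted by spaces: the turn, a rotation vector about the tool's x, y, z in degrees, then the shift along the tool's x, y, z in m, then the opening in per cent of the stroke, from 0 (shut) to 100 (fully open). In form: wx wy wz tx ty tz hand; .... A call has 1 to 12 rows; each row shifts and turns the pose as measured when the row begins, along the tool's axes as they then stand; what a row does not reach is not made up. A row lasts 1/8 s, in which the tool goes at most 62.5 mm and 10.7 degrees, less where a joint would pass 70% of its speed; a pose out of reach is approached as far as the arm can. A call is refused whole if a number of a shift passes 0.0625 or a number of a turn 10.7, either way. A call with a gripper value outside its range is refused whole. The fingers move at their own pace and stop on an object; "newtons" is the grip in N (left out, the last holds). Time passes only in rows, so rows that do not move let the fingers close. It gives the time, the measured TCP pose, the force and the opening at its end, in the units of the state.
- get_state(): the state, without advancing time (a new reading comes with each control period).
- get_image(name): name is "side" or "top"; returns (picture, depth): 480x640x3 uint8, red, green, blue; 480x640 float32, m along the optical axis (not along the pixel's ray), 0 where there is no reading.
- camera_model(name): a dict with "camera_matrix" (3x3 intrinsics, pixels), "cam_to_world" (4x4, takes a point from camera to world coordinates). Camera axes: x right, y up, looking along -z (the intrinsics and any distortion apply to the point x, -y, -z); pixel columns grow to the right and rows downward; lengths in m; the calibration is good to about 2 mm. A picture is of the moment at which its call begins. camera_model takes no time and is no camera call.
- sign_off(): hands the job in, once; it reports no verdict.
The state is a dict: "clock": time; "qpos": joint angles; "qd": joint speeds; "effort": joint torques, N m; "position": TCP position; "ee_rot": TCP orientation; "contact_force": force on the tool from outside, world axes, zero at the start; "moment": the same for the moment, N m; "width": finger opening in m.
Only numpy, scipy, OpenCV 4.12 (cv2) and the standard library are available. Lean on these libraries where they do the work, as an engineer would, in place of code of your own. Each camera call takes 0.05 s, during which the arm holds its last target.

## Working session

There is one attempt and no reset: what is moved stays moved. The work goes in short steps, Python scripts to look and compute and a tool call to move; the robot and the scene stay as the last step left them, time stands still between calls to the robot, and variables do not carry over. Pictures are saved under pics/ and viewed, and the job is handed in when it is done.

Besides the shell and the picture viewer there is one more tool, called by a JSON object that holds its "op" and its "data". drive_tool: Moves the arm, as the interface text tells. Its arguments: {"type":"object","properties":{"motion":{"type":"string"},"newtons":{"type":"number"}},"required":["motion"]}

```bash
mkdir -p pics
cat > h.py <<'E'
import numpy as np, cv2
from rig import *
def grab(n,tag):
    p,d=get_image(n); cv2.imwrite(f'pics/{tag}.png',p[:,:,::-1]); np.savez(f'{tag}.npz',p=p,d=d); return p,d
def ray(n,u,v):
    m=camera_model(n);K=np.array(m['camera_matrix']);T=np.array(m['cam_to_world'])
    q=np.linalg.inv(K)@np.array([u,v,1.]); d=T[:3,:3]@np.array([q[0],-q[1],-q[2]]); return T[:3,3],d
def onz(n,u,v,z):
    o,d=ray(n,u,v); return o+d*(z-o[2])/d[2]
def proj(n,P):
    m=camera_model(n);K=np.array(m['camera_matrix']);T=np.array(m['cam_to_world'])
    c=T[:3,:3].T@(np.array(P)-T[:3,3]); q=K@np.array([c[0],-c[1],-c[2]]); return q[:2]/q[2]
E
python3 - <<'E'
from h import *
for n in('side','top'):
    grab(n,n+'0'); m=camera_model(n); print(m)
s=get_state(); print(s)
E
```

```text
{'camera_matrix': array([[550.48221569,   0.        , 316.68384149],
       [  0.        , 550.48221569, 233.16887375],
       [  0.        ,   0.        ,   1.        ]]), 'cam_to_world': array([[-7.55882690e-01,  3.89453445e-01, -5.26276897e-01,
        -1.98133969e-01],
       [-6.54706521e-01, -4.48588072e-01,  6.08381553e-01,
         6.80609283e-01],
       [ 8.54753304e-04,  8.04422001e-01,  5.94057668e-01,
         8.49470825e-01],
       [ 0.00000000e+00,  0.00000000e+00,  0.00000000e+00,
         1.00000000e+00]])}
{'camera_matrix': array([[572.87055128,   0.        , 320.42612033],
       [  0.        , 572.87055128, 233.84668228],
       [  0.        ,   0.        ,   1.        ]]), 'cam_to_world': array([[ 0.01058017,  0.98828022, -0.1522835 ,  0.22901466],
       [-0.99980101,  0.01303088,  0.01510404, -0.0588954 ],
       [ 0.01691142,  0.15209339,  0.98822143,  1.64512485],
       [ 0.        ,  0.        ,  0.        ,  1.        ]])}
{'clock': 0.1, 'qpos': array([-1.28697396e+00,  2.76535875e-01,  1.50600908e+00, -1.04834712e-06,
        1.36069915e+00, -1.21005103e-01]), 'qd': array([ 0.00057348, -0.00214415, -0.00299989, -0.00191838, -0.00074859,
       -0.00168793]), 'effort': array([ 1.50941913e-03, -4.17700446e+01, -2.46404654e+01, -1.72218874e-04,
        5.71168202e-03,  4.18399907e-06]), 'position': array([ 0.22632878, -0.528071  ,  0.23052284]), 'ee_rot': array([-8.22951361e-04,  9.79583832e-01,  2.01034411e-01, -6.76579995e-05]), 'contact_force': array([ 0.40870316,  0.54913736, -1.19576   ]), 'moment': array([-0.01883194,  0.0120889 , -0.00186638]), 'width': 0.08540664606535375}
```

View pics/top0.png

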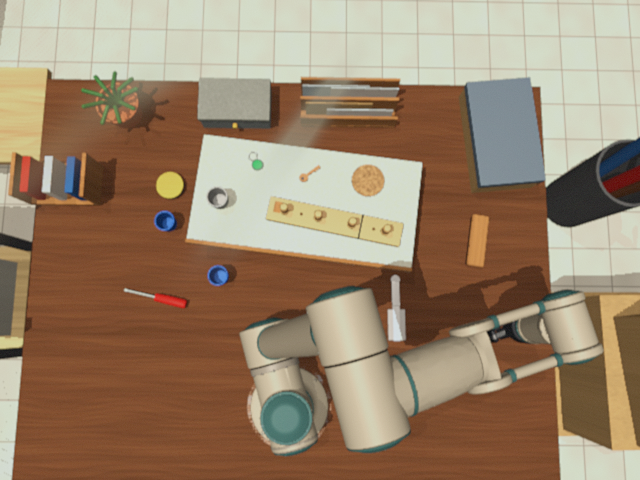

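View pics/side0.png

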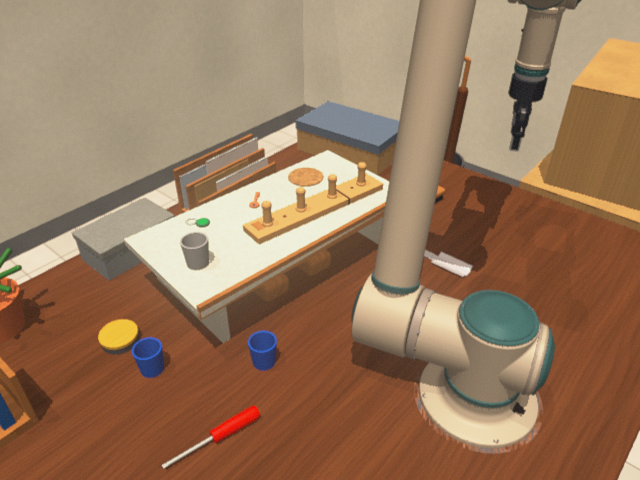

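Both views show the shelf with the rail. Three things have the cup's shape: grey at top (218,198), blue at (165,221) and blue at (218,275). The grey one fits the description, since it stands on the shelf between the rail and the open end. I'll measure now and confirm with a crop.

```bash
cat > meas.py <<'E'
from h import *
import sys
p=np.load('top0.npz')['p'];d=np.load('top0.npz')['d']
hsv=cv2.cvtColor(p,cv2.COLOR_RGB2HSV)
c=cv2.resize(p[125:280,180:430],None,fx=3.2,fy=3.2,interpolation=cv2.INTER_CUBIC);cv2.imwrite('pics/crop_top0.png',c[:,:,::-1])
q=np.load('side0.npz')['p']
c=cv2.resize(q[140:340,120:400],None,fx=2.8,fy=2.8,interpolation=cv2.INTER_CUBIC);cv2.imwrite('pics/crop_side0.png',c[:,:,::-1])
# rail & mat mask
roi=np.zeros(p.shape[:2],bool); roi[130:275,185:425]=1
m=((hsv[:,:,1]>70)&(hsv[:,:,0]<30)&roi).astype(np.uint8)
n,l,st,ce=cv2.connectedComponentsWithStats(m)
for i in range(1,n):
    if st[i,4]>60: print(i,st[i],ce[i],np.median(hsv[l==i],0))
w=((hsv[:,:,1]<40)&(hsv[:,:,2]>170)&roi).astype(np.uint8)
n,l,st,ce=cv2.connectedComponentsWithStats(w); i=1+np.argmax(st[1:,4]); 
h=cv2.convexHull(np.argwhere(l==i)[:,::-1].astype(np.int32)); 
r=cv2.minAreaRect(h); print('shelf hull',cv2.approxPolyDP(h,6,True)[:,0].tolist())
for u,v in cv2.approxPolyDP(h,6,True)[:,0]: print(u,v,onz('top',u,v,.14).round(4))
E
python3 meas.py
```

```text
1 [  185   130   240   145 10626] [303.35422548 204.99774139] [ 11. 157. 125.]
2 [352 165  32  31 795] [367.58490566 180.06163522] [ 17. 126. 199.]
3 [300 166  20  16  96] [307.70833333 174.1875    ] [ 15. 113. 208.]
4 [ 266  197  137   50 3185] [334.58901099 221.33626374] [ 24.  89. 212.]
shelf hull [[421, 162], [410, 265], [187, 237], [204, 135]]
421 162 [ 0.6622 -0.3533  0.14  ]
410 265 [ 0.3808 -0.3196  0.14  ]
187 237 [0.4479 0.2711 0.14  ]
204 135 [0.7289 0.2378 0.14  ]
```

```bash
ls pics
```

```text
crop_side0.png
crop_top0.png
side0.png
top0.png
```

View pics/crop_top0.png

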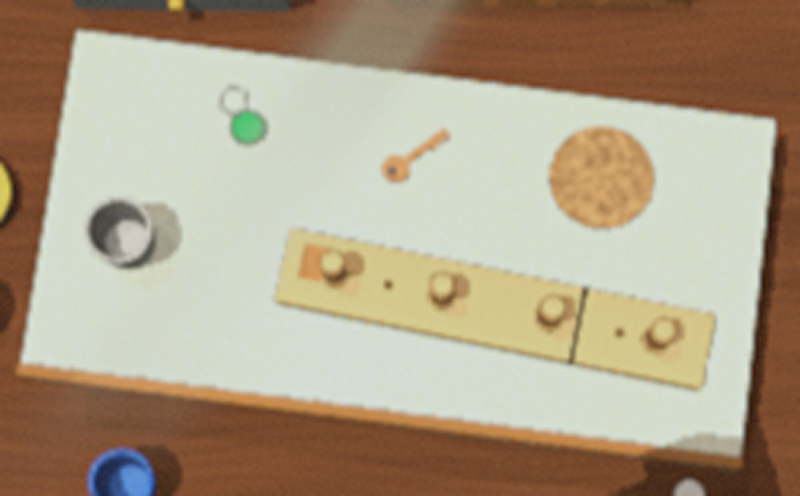

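View pics/crop_side0.png

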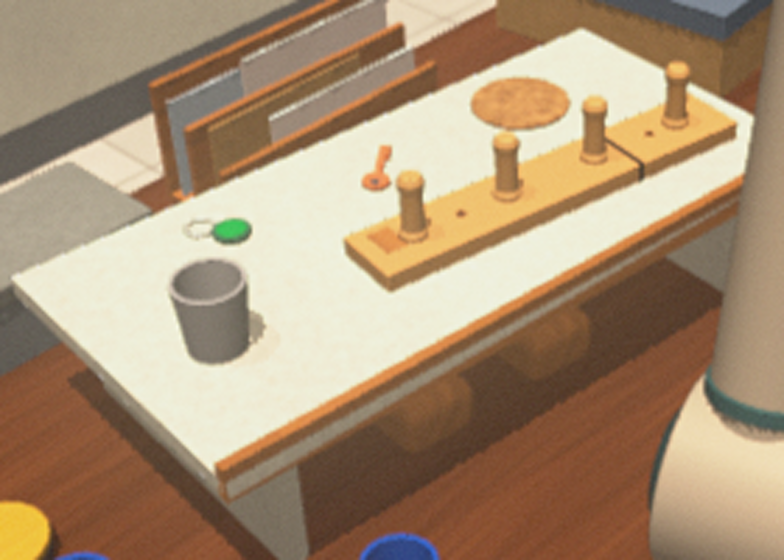

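The crops confirm the grey cup, standing past the rail's outer end. The mat is at top (367,180) and the pencil line is near top (361,226). Next are the exact numbers.

```bash
cat > meas2.py <<'E'
from h import *
p=np.load('top0.npz')['p']
hsv=cv2.cvtColor(p,cv2.COLOR_RGB2HSV); g=cv2.cvtColor(p,cv2.COLOR_RGB2GRAY).astype(float)
roi=np.zeros(p.shape[:2],bool); roi[130:275,185:425]=1
def toW(pts,z): return np.array([onz('top',u,v,z) for u,v in pts])
m=((hsv[:,:,1]>60)&(hsv[:,:,0]<35)&roi).astype(np.uint8)
l=cv2.connectedComponents(m)[1]
# mat
cs,_=cv2.findContours((l==l[180,367]).astype(np.uint8),0,2); e=cv2.fitEllipse(max(cs,key=len)); print('mat',e, onz('top',*e[0],.144))
# shelf edge line: per-row subpixel gradient along left side
W=[]
for v in range(150,230,4):
    u0=int(204+(v-135)*(187-204)/(237-135)); s=g[v,u0-7:u0+8]; k=np.abs(np.diff(s)); k[k<k.max()*.3]=0
    W.append(onz('top',u0-7+(k*np.arange(len(k))).sum()/k.sum()+.5,v,.14)[:2])
W=np.array(W,np.float32); L=cv2.fitLine(W,cv2.DIST_HUBER,0,.001,.001).ravel(); d=L[:2]*np.sign(L[0]); print('edge',L,'yaw deg',np.degrees(np.arctan2(d[1],d[0])))
x=d; y=np.array([-d[1],d[0]]); print('res',((W-L[2:])@y).round(4))
# rail
r=(l==l[225,340]).astype(np.uint8); r=cv2.morphologyEx(r,cv2.MORPH_CLOSE,np.ones((5,5)))
cs,_=cv2.findContours(r,0,2); C=max(cs,key=len)[:,0]; Wc=toW(C,.158)[:,:2].astype(np.float32); mr=cv2.minAreaRect(Wc*1000); print('rail',mr)
b=cv2.boxPoints(mr); print(b, [proj('top',[*q/1000,.158]).round(1) for q in b])
mk=(g<110)&(r>0)&roi
mk[:,:352]=0; mk[:,370:]=0
P=np.argwhere(mk)[:,::-1]; print('mark px',P.mean(0),len(P)); Wm=toW(P,.158)[:,:2].astype(np.float32);Lm=cv2.fitLine(Wm,cv2.DIST_L2,0,.001,.001).ravel(); print('mark',Lm, 'yaw',np.degrees(np.arctan(Lm[1]/Lm[0])))
print('mark in edge frame', (Wm.mean(0)-L[2:])@x,(Wm.mean(0)-L[2:])@y)
# cup : rim ellipse: depth-based
D=np.load('top0.npz')['d']
uu,vv=np.meshgrid(np.arange(200,240),np.arange(180,220)); M=camera_model('top');K=M['camera_matrix'];T=M['cam_to_world']
dd=D[vv,uu]; X=np.stack([(uu-K[0,2])/K[0,0]*dd,-(vv-K[1,2])/K[1,1]*dd,-dd],-1)@T[:3,:3].T+T[:3,3]
s=X[X[...,2]>.19]; print('rim n',len(s),s.min(0),s.max(0),s.mean(0)); (c,rad)=cv2.minEnclosingCircle(s[:,:2].astype(np.float32)); print('cup',c,rad)
# peg heads by depth
uu,vv=np.meshgrid(np.arange(260,410),np.arange(190,250));dd=D[vv,uu]; X=np.stack([(uu-K[0,2])/K[0,0]*dd,-(vv-K[1,2])/K[1,1]*dd,-dd],-1)@T[:3,:3].T+T[:3,3]
n,ll=cv2.connectedComponents((X[...,2]>.195).astype(np.uint8))
for i in range(1,n):
    q=X[ll==i]; print('peg',len(q),q.mean(0).round(4),((q.min(0)+q.max(0))/2).round(4),q[:,2].max())
sh=X[(X[...,2]<.145)&(X[...,2]>.13)]; print('shelf z',np.median(sh[:,2]));
E
python3 meas2.py
```

```text
mat ((367.55859375, 180.05075073242188), (30.757619857788086, 31.942729949951172), 101.05298614501953) [ 0.60865228 -0.2072845   0.144     ]
edge [ 0.99293125 -0.11869095  0.6021107   0.2554912 ] yaw deg -6.8165593
res [ 0.0002 -0.0002  0.0006  0.0002 -0.0003  0.0005  0.     -0.0003  0.0004
  0.0001 -0.0004  0.0004 -0.0001 -0.0004  0.0003  0.     -0.0005  0.0021
 -0.0002  0.0017]
rail ((492.6805114746094, -117.75608825683594), (357.86993408203125, 64.3018569946289), 78.95345306396484)
[[ 426.84018  -287.2154  ]
 [ 489.95062  -299.53604 ]
 [ 558.5209     51.703217]
 [ 495.4104     64.023865]] [array([398.6, 246.7]), array([403., 223.]), array([270.5, 195.8]), array([265.3, 219.2])]
mark px [356.83333333 224.5       ] 6
mark [ 0.9376532  -0.34757224  0.48440993 -0.17735973] yaw -20.338894
mark in edge frame -0.06549324 -0.4437612
rim n 129 [ 0.22901466 -0.0588954   0.1900212 ] [0.57454847 0.21514619 1.64512485] [0.53338821 0.17702016 0.26513167]
cup (0.4001733958721161, 0.07216061651706696) 0.2156713455915451
peg 1 [ 0.229  -0.0589  1.6451] [ 0.229  -0.0589  1.6451] 1.6451248513977887

[... 2179 characters left out ...]
89  1.6451] [ 0.229  -0.0589  1.6451] 1.6451248513977887
peg 1 [ 0.229  -0.0589  1.6451] [ 0.229  -0.0589  1.6451] 1.6451248513977887
peg 1 [ 0.229  -0.0589  1.6451] [ 0.229  -0.0589  1.6451] 1.6451248513977887
peg 1 [ 0.229  -0.0589  1.6451] [ 0.229  -0.0589  1.6451] 1.6451248513977887
peg 1 [ 0.229  -0.0589  1.6451] [ 0.229  -0.0589  1.6451] 1.6451248513977887
peg 1 [ 0.229  -0.0589  1.6451] [ 0.229  -0.0589  1.6451] 1.6451248513977887
peg 1 [ 0.229  -0.0589  1.6451] [ 0.229  -0.0589  1.6451] 1.6451248513977887
peg 1 [ 0.229  -0.0589  1.6451] [ 0.229  -0.0589  1.6451] 1.6451248513977887
peg 1 [ 0.229  -0.0589  1.6451] [ 0.229  -0.0589  1.6451] 1.6451248513977887
shelf z 0.13867358716399525
```

```bash
cat > m3.py <<'E'
from h import *
D=np.load('top0.npz')['d'];M=camera_model('top');K=M['camera_matrix'];T=M['cam_to_world']
uu,vv=np.meshgrid(np.arange(195,245),np.arange(175,225))
dd=D[vv,uu]; X=np.stack([(uu-K[0,2])/K[0,0]*dd,-(vv-K[1,2])/K[1,1]*dd,-dd],-1)@T[:3,:3].T+T[:3,3]
s=X[(X[...,2]>.185)&(X[...,2]<.25)]; print(len(s),s.min(0),s.max(0)); print('cup top',cv2.minEnclosingCircle(s[:,:2].astype(np.float32)))
p=np.load('top0.npz')['p'];hs=cv2.cvtColor(p,cv2.COLOR_RGB2HSV)
# side: grey mask
q=np.load('side0.npz')['p'];h=cv2.cvtColor(q,cv2.COLOR_RGB2HSV); m=((h[...,2]<165)&(h[...,1]<60)).astype(np.uint8); r=np.zeros_like(m); r[225:275,175:215]=1; m&=r
cs,_=cv2.findContours(m,0,2);C=max(cs,key=cv2.contourArea); x,y,w,hh=cv2.boundingRect(C); print('side cup box',x,y,w,hh)
# rim centre: between left/right extents at rim row, intersect z=.2
rows=[(C[:,0,1]==v) for v in range(y,y+hh)]
c,d=cv2.minEnclosingCircle(C.astype(np.float32)); print('approx from side',onz('side',*c,.17),c)
for n,a in(('mark',(361,226)),):print(n,onz('top',*a,.158))
E
python3 m3.py
cat > go.py <<'E'
# usage: go.py x y z yaw(tool x axis, deg) -> needed delta in current tool axes
from h import *
from scipy.spatial.transform import Rotation as R
import sys
s=get_state(); w,x,y,z=s['ee_rot']; C=R.from_quat([x,y,z,w])
t=list(map(float,sys.argv[1:5]))
a=np.radians(t[3]); G=R.from_matrix(np.array([[np.cos(a),np.sin(a),0],[np.sin(a),-np.cos(a),0],[0,0,-1]]))
print('t',s['clock'],'pos',s['position'].round(4),'width',round(s['width'],4),'F',s['contact_force'].round(1),'tool x yaw',np.degrees(np.arctan2(*C.as_matrix()[1::-1,0])).round(2))
print('shift if turned first',(G.inv().apply(np.array(t[:3])-s['position'])).round(4),'shift now',(C.inv().apply(np.array(t[:3])-s['position'])).round(4),'turn deg',np.degrees((C.inv()*G).as_rotvec()).round(2))
E
python3 go.py .54 .18 .3 -11
```

```text
141 [0.51961758 0.16042694 0.18555035] [0.57454847 0.21514619 0.20618296]
cup top ((0.5477227568626404, 0.187931627035141), 0.02822551503777504)
side cup box 181 241 33 29
approx from side [0.54140593 0.18979719 0.17      ] (196.52110290527344, 252.532470703125)
mark [ 0.48051165 -0.18834655  0.158     ]
t 0.1 pos [ 0.2263 -0.5281  0.2305] width 0.0854 F [ 0.4  0.5 -1.2] tool x yaw 23.19
shift if turned first [ 0.1728 -0.7549 -0.0695] shift now [ 0.5672 -0.5274 -0.0685] turn deg [-9.000e-02  2.000e-02  3.419e+01]
```

{"op": "drive_tool", "data": {"motion": "0 0 8.5 0 0 -0.025 100; 0 0 8.5 0 0 -0.025 100; 0 0 8.5 0 0 -0.02 100; 0 0 8.5 0 0 0 100; 0 0 0 0.017 -0.06 0 100; 0 0 0 0.017 -0.06 0 100; 0 0 0 0.017 -0.06 0 100; 0 0 0 0.017 -0.06 0 100; 0 0 0 0.017 -0.06 0 100; 0 0 0 0.017 -0.06 0 100; 0 0 0 0.017 -0.06 0 100; 0 0 0 0.017 -0.06 0 100", "newtons": 40}}

```text
clock: 1.6
position: [0.4595, -0.0857, 0.2996]
ee_rot: [-0.005, 0.994, -0.109, -0.002]
contact_force: [1.6, -0.4, 0.8]
width: 0.0854
```

```bash
python3 go.py .5475 .188 .25 -11
```

```text
t 1.6 pos [ 0.4595 -0.0857  0.2996] width 0.0854 F [ 1.6 -0.4  0.8] tool x yaw -12.55
shift if turned first [ 0.0342 -0.2855  0.0496] shift now [ 0.0267 -0.2858  0.0521] turn deg [-0.52  0.24 -1.55]
```

{"op": "drive_tool", "data": {"motion": "-0.5 0.2 -1.5 0.006 -0.055 0.002 100; 0 0 0 0.006 -0.06 0 100; 0 0 0 0.006 -0.06 0 100; 0 0 0 0.006 -0.06 0 100; 0 0 0 0.006 -0.04 0 100; 0 0 0 0 0 0 100; 0 0 0 0 0 0 100"}}

```text
clock: 2.48
position: [0.5441, 0.1911, 0.2941]
ee_rot: [0.001, 0.996, -0.092, -0.002]
contact_force: [0.5, -0.2, 0.2]
width: 0.0855
```

```bash
python3 go.py .5475 .188 .148 -11
```

```text
t 2.475 pos [0.5441 0.1911 0.2941] width 0.0855 F [ 0.5 -0.2  0.2] tool x yaw -10.59
shift if turned first [0.0039 0.0024 0.1461] shift now [0.0046 0.0021 0.1461] turn deg [0.14 0.26 0.41]
```

{"op": "drive_tool", "data": {"motion": "0.1 0.2 0.4 0.004 0.002 0.03 100; 0 0 0 0 0 0.03 100; 0 0 0 0 0 0.025 100; 0 0 0 0 0 0 100"}}

```text
clock: 2.98
position: [0.5466, 0.1826, 0.2079]
ee_rot: [0.001, 0.995, -0.099, -0.0]
contact_force: [0.4, 0.2, 0.1]
width: 0.0855
```

```bash
python3 go.py .5475 .188 .148 -11
python3 - <<'E'
from h import *
a,_=grab('side','side1');b,_=grab('top','top1')
c=np.hstack([cv2.resize(a[150:300,120:270],(400,400)),cv2.resize(b[140:240,170:270],(400,400))]);cv2.imwrite('pics/c1.png',c[:,:,::-1])
E
```

```text
t 2.975 pos [0.5466 0.1826 0.2079] width 0.0855 F [0.4 0.2 0.1] tool x yaw -11.36
shift if turned first [-0.0002 -0.0055  0.0599] shift now [-0.0002 -0.0056  0.0599] turn deg [ 0.12 -0.   -0.36]
```

View pics/c1.png

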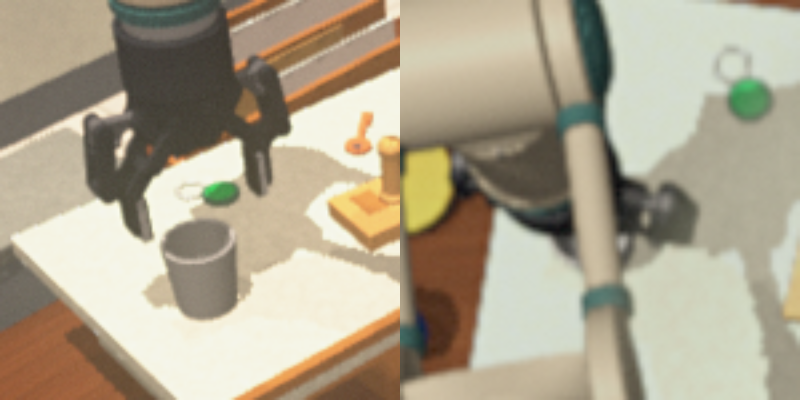

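The side crop shows the open fingers straddling the cup, still above its rim. The TCP is 5.5 mm off in y, so I'll correct that and go down.

{"op": "drive_tool", "data": {"motion": "0.1 0 -0.3 0 -0.0055 0 100; 0 0 0 0 0 0 100; 0 0 0 0 0 0 100"}}

```text
clock: 3.45
position: [0.5514, 0.189, 0.2139]
ee_rot: [-0.002, 0.995, -0.096, 0.006]
contact_force: [-0.8, -0.4, -0.1]
width: 0.0855
```

```bash
python3 go.py .5475 .188 .148 -11
```

```text
t 3.45 pos [0.5514 0.189  0.2139] width 0.0855 F [-0.8 -0.4 -0.1] tool x yaw -11.06
shift if turned first [-0.0037  0.0018  0.0659] shift now [-0.0044  0.0021  0.0659] turn deg [-0.26 -0.62 -0.06]
```

{"op": "drive_tool", "data": {"motion": "-0.3 -0.6 0 -0.004 0.002 0.022 100; 0 0 0 0 0 0.022 100; 0 0 0 0 0 0 100"}}

```text
clock: 3.82
position: [0.5483, 0.1884, 0.1707]
ee_rot: [-0.0, 0.995, -0.096, 0.002]
contact_force: [0.4, 0.4, 0.6]
width: 0.0853
```

```bash
python3 go.py .5475 .188 .148 -11
```

```text
t 3.825 pos [0.5483 0.1884 0.1707] width 0.0853 F [0.4 0.4 0.6] tool x yaw -11.01
shift if turned first [-0.0007  0.0005  0.0227] shift now [-0.0008  0.0005  0.0227] turn deg [-0.02 -0.2  -0.01]
```

{"op": "drive_tool", "data": {"motion": "0 -0.2 0 0 0 0.02 100; 0 0 0 0 0 0 40; 0 0 0 0 0 0 40; 0 0 0 0 0 0 40; 0 0 0 0 0 0 40; 0 0 0 0 0 0 40"}}

```text
clock: 4.58
position: [0.5514, 0.1893, 0.156]
ee_rot: [-0.001, 0.995, -0.096, 0.004]
contact_force: [0.4, -0.7, -1.0]
width: 0.0525
```

```bash
python3 go.py .6087 -.2073 .30 -11
```

```text
t 4.575 pos [0.5514 0.1893 0.156 ] width 0.0525 F [ 0.4 -0.7 -1. ] tool x yaw -10.98
shift if turned first [ 0.1319  0.3783 -0.144 ] shift now [ 0.133   0.3779 -0.1443] turn deg [-0.21 -0.46  0.02]
```

{"op": "drive_tool", "data": {"motion": "0 0 0 0 0 0 20; 0 0 0 0 0 0 20; 0 0 0 0 0 -0.015 20; 0 0 0 0 0 -0.02 20; 0 0 0 0 0 0 20"}}

```text
clock: 5.2
position: [0.5513, 0.1892, 0.1933]
ee_rot: [-0.001, 0.995, -0.096, 0.004]
contact_force: [-0.2, -0.9, -1.0]
width: 0.0522
```

```bash
python3 go.py .6087 -.2073 .30 -11
python3 - <<'E'
from h import *
a,_=grab('side','side2')
c=cv2.resize(a[120:300,100:300],(800,600)[:2]);cv2.imwrite('pics/c2.png',c[:,:,::-1])
E
```

```text
t 5.2 pos [0.5513 0.1892 0.1933] width 0.0522 F [-0.2 -0.9 -1. ] tool x yaw -10.99
shift if turned first [ 0.132   0.3783 -0.1067] shift now [ 0.1328  0.3779 -0.107 ] turn deg [-0.22 -0.49  0.02]
```

View pics/c2.png

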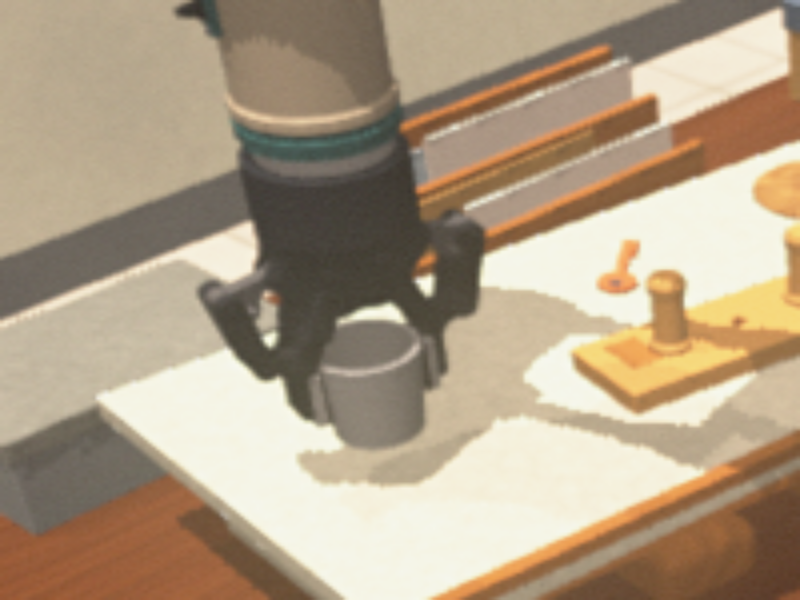

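The cup is held clear of the shelf at crop (375,390). I'll lift further and carry it over.

{"op": "drive_tool", "data": {"motion": "0 0 0 0 0 -0.03 20; 0 0 0 0 0 -0.035 20; 0 0 0 0.013 0.03 -0.015 20; 0 0 0 0.013 0.038 0 20; 0 0 0 0.013 0.038 0 20; 0 0 0 0.013 0.038 0 20; 0 0 0 0.013 0.038 0 20; 0 0 0 0.013 0.038 0 20; 0 0 0 0.013 0.038 0 20; 0 0 0 0.013 0.038 0 20; 0 0 0 0.013 0.038 0 20; 0 0 0 0 0 0 20"}}

```text
clock: 6.75
position: [0.5995, -0.1713, 0.265]
ee_rot: [-0.001, 0.996, -0.094, -0.004]
contact_force: [0.3, 0.9, -1.8]
width: 0.0522
```

```bash
python3 go.py .6125 -.206 .20 -11
```

```text
t 6.75 pos [ 0.5995 -0.1713  0.265 ] width 0.0522 F [ 0.3  0.9 -1.8] tool x yaw -10.84
shift if turned first [0.0193 0.0316 0.065 ] shift now [0.0197 0.0318 0.0647] turn deg [-0.11  0.43  0.16]
```

{"op": "drive_tool", "data": {"motion": "-0.1 0.4 0.2 0.01 0.016 0 20; 0 0 0 0.01 0.016 0.01 20; 0 0 0 0 0 0.025 20; 0 0 0 0 0 0 20; 0 0 0 0 0 0 20"}}

```text
clock: 7.38
position: [0.6146, -0.2079, 0.2272]
ee_rot: [-0.0, 0.995, -0.095, -0.001]
contact_force: [0.2, 0.5, -0.9]
width: 0.0525
```

```bash
python3 go.py .6125 -.206 .160 -11
python3 - <<'E'
from h import *
a,_=grab('side','side3');b,_=grab('top','top3')
c=np.hstack([cv2.resize(a[80:240,220:380],(400,400)),cv2.resize(b[120:240,300:420],(400,400))]);cv2.imwrite('pics/c3.png',c[:,:,::-1])
E
```

```text
t 7.375 pos [ 0.6146 -0.2079  0.2272] width 0.0525 F [ 0.2  0.5 -0.9] tool x yaw -10.93
shift if turned first [-0.0024 -0.0015  0.0672] shift now [-0.0024 -0.0014  0.0672] turn deg [-0.04  0.06  0.07]
```

View pics/c3.png

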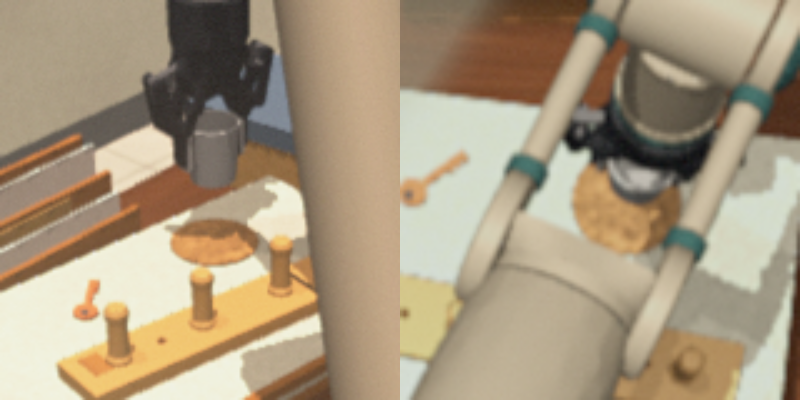

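The cup hangs upright above the mat, at side crop (213,240). I'll lower it.

{"op": "drive_tool", "data": {"motion": "0 0 0 -0.002 -0.001 0.02 20; 0 0 0 0 0 0.02 20; 0 0 0 0 0 0.012 20; 0 0 0 0 0 0 20"}}

```text
clock: 7.98
position: [0.6149, -0.2065, 0.1782]
ee_rot: [0.001, 0.996, -0.094, 0.003]
contact_force: [-0.3, -0.4, -1.0]
width: 0.0524
```

```bash
python3 go.py .6125 -.206 .160 -11
```

```text
t 7.975 pos [ 0.6149 -0.2065  0.1782] width 0.0524 F [-0.3 -0.4 -1. ] tool x yaw -10.84
shift if turned first [-0.0024 -0.      0.0182] shift now [-0.0025 -0.      0.0182] turn deg [ 0.07 -0.37  0.16]
```

{"op": "drive_tool", "data": {"motion": "0.1 -0.4 0.2 -0.002 0 0.01 20; 0 0 0 0 0 0.005 20; 0 0 0 0 0 0 20"}}

```text
clock: 8.35
position: [0.6138, -0.2065, 0.164]
ee_rot: [0.0, 0.995, -0.096, 0.001]
contact_force: [-0.2, 0.6, -0.8]
width: 0.0522
```

```bash
python3 go.py .6125 -.206 .160 -11
```

```text
t 8.35 pos [ 0.6138 -0.2065  0.164 ] width 0.0522 F [-0.2  0.6 -0.8] tool x yaw -11.05
shift if turned first [-0.0014 -0.0002  0.004 ] shift now [-0.0014 -0.0002  0.004 ] turn deg [ 0.   -0.11 -0.05]
```

{"op": "drive_tool", "data": {"motion": "0 0 0 0 0 0.003 20; 0 0 0 0 0 0.002 20; 0 0 0 0 0 0.001 20"}}

```text
clock: 8.72
position: [0.6143, -0.2067, 0.1583]
ee_rot: [0.0, 0.995, -0.096, 0.002]
contact_force: [-0.3, 0.7, 2.9]
width: 0.0523
```

```bash
python3 go.py .6125 -.206 .160 -11
python3 - <<'E'
from h import *
a,_=grab('side','side4')
c=cv2.resize(a[80:220,240:380],(600,600),interpolation=cv2.INTER_CUBIC);cv2.imwrite('pics/c4.png',c[:,:,::-1])
E
```

```text
t 8.725 pos [ 0.6143 -0.2067  0.1583] width 0.0523 F [-0.3  0.7  2.9] tool x yaw -11.04
shift if turned first [-0.0019 -0.0004 -0.0017] shift now [-0.0019 -0.0004 -0.0017] turn deg [ 0.03 -0.19 -0.04]
```

View pics/c4.png

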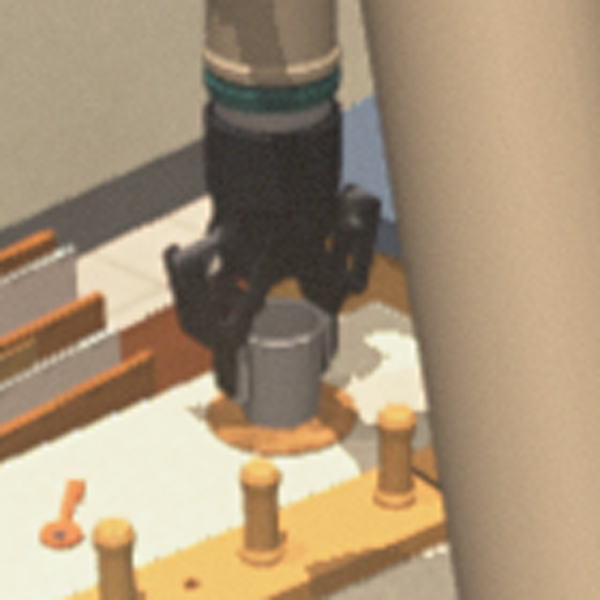

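Contact force went up by about 3.7 N, and the picture shows the cup standing on the mat at (283,415). I'll release it.

{"op": "drive_tool", "data": {"motion": "0 0 0 0 0 0 75; 0 0 0 0 0 0 100; 0 0 0 0 0 0 100; 0 0 0 0 0 0 100"}}

```text
clock: 9.28
position: [0.6148, -0.2069, 0.1592]
ee_rot: [0.001, 0.995, -0.096, 0.002]
contact_force: [0.5, -0.9, -1.3]
width: 0.0855
```

```bash
python3 go.py .6125 -.206 .30 -11
```

```text
t 9.275 pos [ 0.6148 -0.2069  0.1592] width 0.0855 F [ 0.5 -0.9 -1.3] tool x yaw -11.04
shift if turned first [-0.0024 -0.0005 -0.1408] shift now [-0.0017 -0.0004 -0.1408] turn deg [ 0.05 -0.29 -0.04]
```

{"op": "drive_tool", "data": {"motion": "0 -0.2 0 0 0 -0.03 100; 0 0 0 0 0 -0.04 100; 0 0 0 0 0 -0.05 100; 0 0 0 0 0 -0.02 100; 0 0 0 -0.045 0.02 0 100; 0 0 0 -0.045 0.02 0 100; 0 0 0 -0.045 0.02 0 100; 0 0 0 0 0 0 100"}}

```text
clock: 10.28
position: [0.4674, -0.2407, 0.3029]
ee_rot: [0.001, 0.995, -0.096, 0.001]
contact_force: [0.2, -0.5, 0.0]
width: 0.0855
```

```bash
python3 go.py .4675 -.250 .166 -11;python3 - <<'E'
from h import *
a,_=grab('side','side5');b,_=grab('top','top5')
c=np.hstack([cv2.resize(a[80:240,220:380],(400,400)),cv2.resize(b[120:280,280:440],(400,400))]);cv2.imwrite('pics/c5.png',c[:,:,::-1])
E
```

```text
t 10.275 pos [ 0.4674 -0.2407  0.3029] width 0.0855 F [ 0.2 -0.5  0. ] tool x yaw -10.96
shift if turned first [0.0019 0.0091 0.1369] shift now [0.0017 0.0088 0.137 ] turn deg [ 0.13 -0.09  0.04]
```

View pics/c5.png

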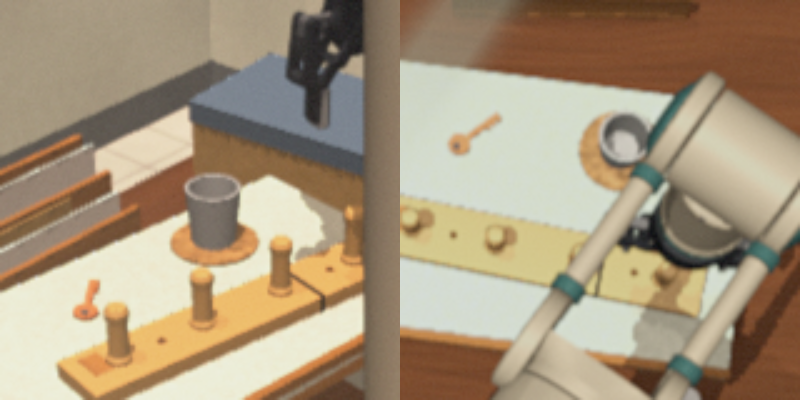

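Run:
```python
from h import *
print(onz('top',370,176,.204), onz('top',367.56,180.05,.144))
```

```text
[ 0.60434282 -0.20770619  0.204     ] [ 0.60865441 -0.20728829  0.144     ]
```

{"op": "drive_tool", "data": {"motion": "0.1 0 0 0.002 0.009 0.035 100; 0 0 0 0 0 0.03 100; 0 0 0 0 0 0 100; 0 0 0 0 0 0 100"}}

```text
clock: 10.88
position: [0.4773, -0.2505, 0.2374]
ee_rot: [0.001, 0.996, -0.093, 0.005]
contact_force: [0.0, 0.1, 0.2]
width: 0.0856
```

```bash
python3 go.py .4675 -.250 .166 -11
```

```text
t 10.875 pos [ 0.4773 -0.2505  0.2374] width 0.0856 F [0.  0.1 0.2] tool x yaw -10.65
shift if turned first [-0.0098  0.0014  0.0714] shift now [-0.0105  0.0013  0.0713] turn deg [ 0.02 -0.56  0.35]
```

{"op": "drive_tool", "data": {"motion": "0 -0.5 0.3 -0.01 0.001 0 100; 0 0 0 0 0 0 100; 0 0 0 0 0 0 100"}}

```text
clock: 11.25
position: [0.4684, -0.2501, 0.24]
ee_rot: [0.001, 0.995, -0.095, 0.002]
contact_force: [-0.2, -0.1, 0.1]
width: 0.0853
```

```bash
python3 go.py .4675 -.250 .166 -11
```

```text
t 11.25 pos [ 0.4684 -0.2501  0.24  ] width 0.0853 F [-0.2 -0.1  0.1] tool x yaw -10.92
shift if turned first [-0.0009  0.      0.074 ] shift now [-0.0012 -0.0001  0.074 ] turn deg [ 0.13 -0.28  0.08]
```

{"op": "drive_tool", "data": {"motion": "0 -0.3 0 -0.001 0 0.025 100; 0 0 0 0 0 0.025 100; 0 0 0 0 0 0 100"}}

```text
clock: 11.62
position: [0.4684, -0.2508, 0.191]
ee_rot: [0.002, 0.995, -0.095, 0.002]
contact_force: [0.1, 0.0, 0.4]
width: 0.0856
```

```bash
python3 go.py .4675 -.250 .166 -11
```

```text
t 11.625 pos [ 0.4684 -0.2508  0.191 ] width 0.0856 F [0.1 0.  0.4] tool x yaw -10.94
shift if turned first [-0.001  -0.0007  0.025 ] shift now [-0.0011 -0.0008  0.025 ] turn deg [ 0.24 -0.22  0.06]
```

{"op": "drive_tool", "data": {"motion": "0.2 -0.2 0 -0.001 0 0.018 100; 0 0 0 0 0 0.004 100; 0 0 0 0 0 0 100"}}

```text
clock: 12.0
position: [0.4686, -0.2516, 0.1697]
ee_rot: [0.001, 0.995, -0.095, 0.002]
contact_force: [-0.1, -0.2, 0.6]
width: 0.0857
```

```bash
python3 go.py .4675 -.250 .167 -11
```

```text
t 12.0 pos [ 0.4686 -0.2516  0.1697] width 0.0857 F [-0.1 -0.2  0.6] tool x yaw -10.95
shift if turned first [-0.0014 -0.0014  0.0027] shift now [-0.0014 -0.0014  0.0027] turn deg [ 0.11 -0.21  0.05]
```

{"op": "drive_tool", "data": {"motion": "0.1 -0.2 0 -0.001 -0.001 0.003 100; 0 0 0 0 0 0 30; 0 0 0 0 0 0 10; 0 0 0 0 0 0 5; 0 0 0 0 0 0 5; 0 0 0 0 0 0 5; 0 0 0 0 0 0 5", "newtons": 40}}

```text
clock: 12.88
position: [0.4685, -0.2506, 0.1679]
ee_rot: [0.0, 0.995, -0.095, 0.001]
contact_force: [0.4, -0.3, 0.6]
width: 0.0194
```

```bash
python3 go.py .4675 -.250 .167 -11;  python3 - <<'E'
from h import *
a,_=grab('side','side6');b,_=grab('top','top6')
c=np.hstack([cv2.resize(a[80:240,240:400],(400,400)),cv2.resize(b[120:280,280:440],(400,400))]);cv2.imwrite('pics/c6.png',c[:,:,::-1])
E
```

```text
t 12.875 pos [ 0.4685 -0.2506  0.1679] width 0.0194 F [ 0.4 -0.3  0.6] tool x yaw -10.95
shift if turned first [-0.0011 -0.0004  0.0009] shift now [-0.0011 -0.0004  0.0009] turn deg [ 0.04 -0.13  0.05]
```

View pics/c6.png

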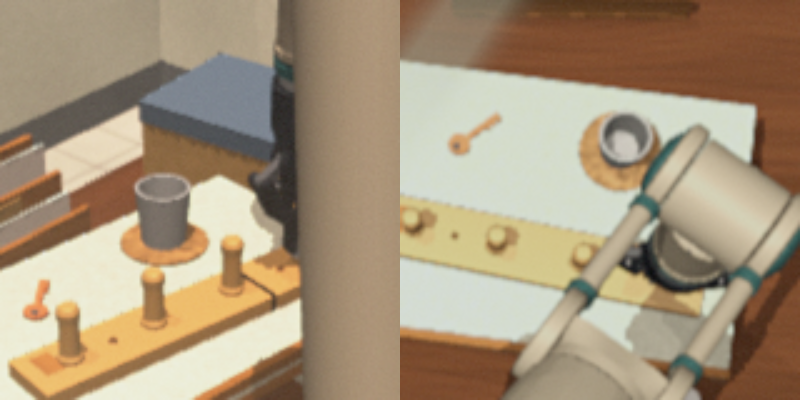

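The fingers have closed to 19.4 mm, which matches the peg's shaft. I'll tighten the grip and start a gentle slide.

{"op": "drive_tool", "data": {"motion": "0 0 0 0 0 0 0; 0 0 0 0 0 0 0; 0 0 -0.5 0 -0.01 0.0005 0; 0 0 -0.5 -0.001 -0.015 0.0005 0; 0 0 -0.5 -0.001 -0.02 0.0005 0; 0 0 0 0 0 0 0", "newtons": 100}}

```text
clock: 13.72
position: [0.4764, -0.2044, 0.168]
ee_rot: [0.002, 0.997, -0.082, 0.003]
contact_force: [0.6, 4.1, 1.6]
width: 0.0177
```

```bash
python3 go.py .523 .199 .167 -6.6
```

```text
t 13.725 pos [ 0.4764 -0.2044  0.168 ] width 0.0177 F [0.6 4.1 1.6] tool x yaw -9.39
shift if turned first [-1.000e-04 -4.061e-01  1.000e-03] shift now [-0.0198 -0.4056 -0.0005] turn deg [ 0.2  -0.39 -2.79]
```

{"op": "drive_tool", "data": {"motion": "0 -0.2 -0.5 -0.0015 -0.02 0.0005 0; 0 0 -0.5 -0.001 -0.025 0.0005 0; 0 0 -0.5 -0.001 -0.025 0.0005 0; 0 0 -0.5 -0.001 -0.025 0.0005 0; 0 0 0 0 0 0 0"}}

```text
clock: 14.35
position: [0.4884, -0.1092, 0.168]
ee_rot: [0.005, 0.998, -0.063, 0.004]
contact_force: [0.1, 2.9, 1.1]
width: 0.0176
```

```bash
python3 go.py .523 .199 .167 -6.6;  python3 - <<'E'
from h import *
a,_=grab('side','side7');b,_=grab('top','top7')
c=np.hstack([cv2.resize(a[100:300,150:350],(400,400)),cv2.resize(b[120:290,240:410],(400,400))]);cv2.imwrite('pics/c7.png',c[:,:,::-1])
E
```

```text
t 14.35 pos [ 0.4884 -0.1092  0.168 ] width 0.0176 F [0.1 2.9 1.1] tool x yaw -7.21
shift if turned first [-0.001  -0.3101  0.001 ] shift now [-0.0044 -0.3101 -0.002 ] turn deg [ 0.56 -0.55 -0.61]
```

View pics/c7.png

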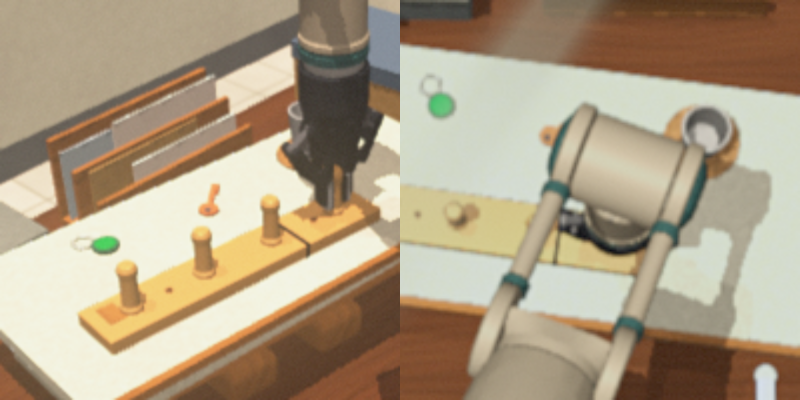

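The rail is following the gripper, flat and turning parallel to the shelf, and the cup is undisturbed. I'll continue and take out the small tool tilt.

{"op": "drive_tool", "data": {"motion": "0.4 -0.4 -0.5 -0.001 -0.025 0.0005 0; 0.1 -0.1 0 0 -0.03 0.0005 0; 0 0 0 0 -0.03 0.0005 0; 0 0 0 0 -0.03 0.0005 0; 0 0 0 0 -0.03 0.0005 0; 0 0 0 0 -0.03 0.0005 0; 0 0 0 0 0 0 0"}}

```text
clock: 15.32
position: [0.5142, 0.0511, 0.1684]
ee_rot: [0.013, 0.998, -0.061, 0.006]
contact_force: [-1.3, 4.5, 4.3]
width: 0.0178
```

```bash
python3 go.py .523 .199 .167 -6.6
```

```text
t 15.325 pos [0.5142 0.0511 0.1684] width 0.0178 F [-1.3  4.5  4.3] tool x yaw -6.95
shift if turned first [-0.0082 -0.148   0.0014] shift now [-0.0092 -0.1479 -0.0024] turn deg [ 1.43 -0.8  -0.36]
```

{"op": "drive_tool", "data": {"motion": "0.7 -0.4 -0.2 -0.002 -0.01 0 0; 0.7 -0.4 -0.2 -0.002 -0.01 0 0; 0 0 0 0 0 0 0"}}

```text
clock: 15.7
position: [0.5134, 0.0691, 0.168]
ee_rot: [0.002, 0.998, -0.058, 0.0]
contact_force: [-0.6, 5.0, 5.4]
width: 0.0176
```

```bash
python3 go.py .523 .199 .167 -6.6;  python3 - <<'E'
from h import *
a,_=grab('side','side8');b,_=grab('top','top8')
c=np.hstack([cv2.resize(a[150:350,100:300],(400,400)),cv2.resize(b[120:290,190:360],(400,400))]);cv2.imwrite('pics/c8.png',c[:,:,::-1])
E
```

```text
t 15.7 pos [0.5134 0.0691 0.168 ] width 0.0176 F [-0.6  5.   5.4] tool x yaw -6.63
shift if turned first [-0.0054 -0.1302  0.001 ] shift now [-0.0054 -0.1302  0.0006] turn deg [ 0.18 -0.04 -0.03]
```

View pics/c8.png

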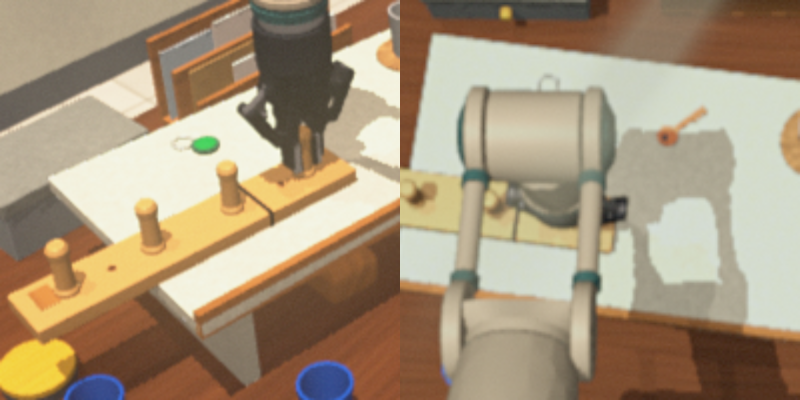

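The rail is flat and parallel, with the line still about 130 mm short of the edge. I'll carry on in smaller steps.

{"op": "drive_tool", "data": {"motion": "0.15 0 0 0 -0.018 0.0004 0; 0.15 0 0 0 -0.018 0.0004 0; 0.15 0 0 0 -0.018 0.0004 0; 0.15 0 0 0 -0.018 0.0004 0; 0 0 0 0 0 0 0"}}

```text
clock: 16.42
position: [0.5229, 0.1336, 0.168]
ee_rot: [0.005, 0.998, -0.057, 0.003]
contact_force: [-0.1, 2.6, 3.3]
width: 0.0178
```

```bash
python3 go.py .523 .199 .167 -6.6
```

```text
t 16.425 pos [0.5229 0.1336 0.168 ] width 0.0178 F [-0.1  2.6  3.3] tool x yaw -6.52
shift if turned first [-0.0075 -0.0649  0.001 ] shift now [-0.0074 -0.065   0.0003] turn deg [ 0.57 -0.34  0.08]
```

{"op": "drive_tool", "data": {"motion": "0.5 -0.3 0 -0.001 -0.015 0.0004 0; 0.2 0 0 0 -0.015 0.0004 0; 0.1 0 0 0 -0.012 0.0004 0; 0.1 0 0 0 0 0 0; 0 0 0 0 0 0 0"}}

```text
clock: 17.05
position: [0.5274, 0.1683, 0.1682]
ee_rot: [0.005, 0.998, -0.056, 0.002]
contact_force: [0.6, -0.2, 4.7]
width: 0.0179
```

```bash
python3 go.py .5245 .199 .167 -6.6;  python3 - <<'E'
from h import *
a,_=grab('side','side9');b,_=grab('top','top9')
c=np.hstack([cv2.resize(a[180:340,80:240],(400,400),interpolation=cv2.INTER_CUBIC),cv2.resize(b[120:260,140:280],(400,400),interpolation=cv2.INTER_CUBIC)]);cv2.imwrite('pics/c9.png',c[:,:,::-1])
E
```

```text
t 17.05 pos [0.5274 0.1683 0.1682] width 0.0179 F [ 0.6 -0.2  4.7] tool x yaw -6.45
shift if turned first [-0.0064 -0.0301  0.0012] shift now [-0.0063 -0.0302  0.0009] turn deg [ 0.54 -0.24  0.15]
```

View pics/c9.png

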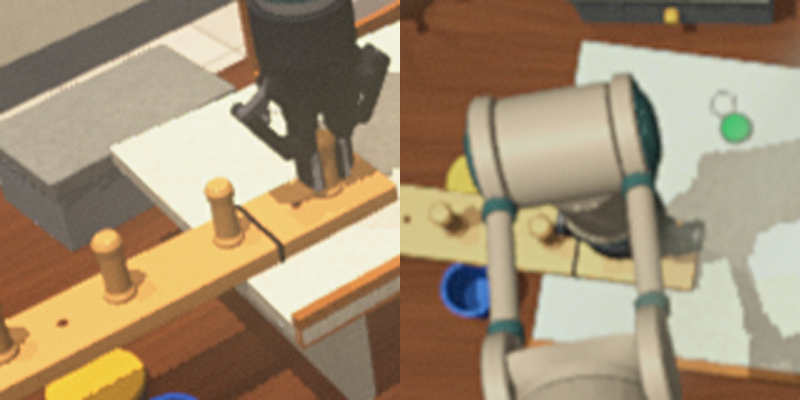

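Still flat, with the line about 28 mm inside the edge. I'll move most of that and then measure.

{"op": "drive_tool", "data": {"motion": "0.4 -0.2 0 -0.001 -0.012 0.0006 0; 0.2 0 0 -0.001 -0.012 0.0006 0; 0.2 0 0 0 0 0 0; 0 0 0 0 0 0 0"}}

```text
clock: 17.65
position: [0.529, 0.1862, 0.1682]
ee_rot: [0.004, 0.998, -0.056, 0.002]
contact_force: [-0.6, 0.1, 3.8]
width: 0.0174
```

```bash
python3 go.py .5245 .199 .167 -6.6;  python3 - <<'E'
from h import *
a,_=grab('side','side10');b,_=grab('top','top10')
c=np.hstack([cv2.resize(a[200:300,110:210],(400,400),interpolation=cv2.INTER_CUBIC),cv2.resize(b[160:260,150:250],(400,400),interpolation=cv2.INTER_CUBIC)]);cv2.imwrite('pics/c10.png',c[:,:,::-1])
E
```

```text
t 17.65 pos [0.529  0.1862 0.1682] width 0.0174 F [-0.6  0.1  3.8] tool x yaw -6.45
shift if turned first [-0.006  -0.0122  0.0012] shift now [-0.006  -0.0122  0.0011] turn deg [ 0.4  -0.24  0.15]
```

View pics/c10.png

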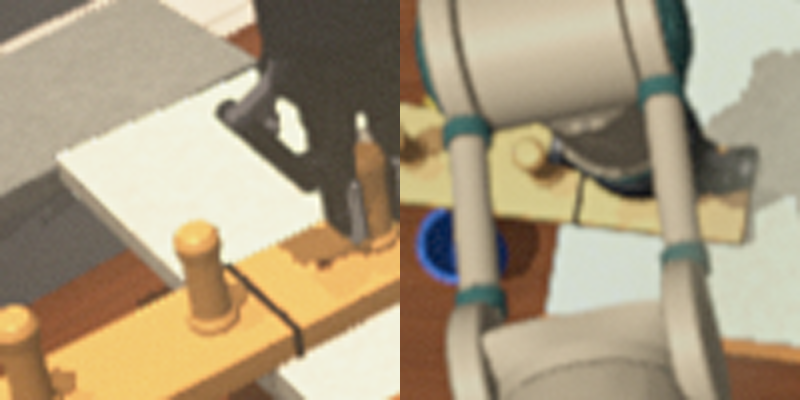

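```bash
cat > fin.py <<'E'
from h import *
import sys
k=sys.argv[1]
P=np.array([.6021107,.2554912]);xd=np.array([.99293,-.11869]);yd=np.array([.11869,.99293])
def ef(w): w=np.array(w)[:2]-P; return w@xd,w@yd
# side calibration: shelf end edge top from side0
g=cv2.cvtColor(np.load('side0.npz')['p'],cv2.COLOR_RGB2GRAY).astype(float)
A=[]
for t in np.linspace(-.13,.13,27):
    w=np.array([*(P+xd*t),.14]); u,v=proj('side',w); n=np.array(proj('side',w+np.array([*yd*.01,0])))-[u,v]; n/=np.linalg.norm(n)
    s=np.arange(-6,6.1,.25); X=np.float32([[u+a*n[0] for a in s]]);Y=np.float32([[v+a*n[1] for a in s]])
    pr=cv2.remap(g.astype(np.float32),X,Y,1).ravel(); d=np.gradient(pr); i=np.argmin(d); q=np.array([X[0,i],Y[0,i]]); A.append(ef(onz('side',*q,.14))[1])
print('side edge offset vs top-edge: median',np.median(A).round(4),np.percentile(A,[20,80]).round(4))
for n,box in (('top',(185,205,201,218)),('side',tuple(map(int,sys.argv[2:6])) if len(sys.argv)>5 else (166,188,264,284))):
    p=np.load(f'{n}{k}.npz')['p'].astype(float); x0,x1,y0,y1=box
    g=p[...,0]
    sub=g[y0:y1,x0:x1]; 
    L=[]
    vs=range(y0,y1)
    for v in vs:
        r=g[v,x0:x1]; i=np.argmin(r); 
        if r[i]<0.62*np.median(r) and 1<=i<len(r)-2:
            j=np.arange(max(0,i-2),min(len(r),i+3)); w=np.clip(np.median(r)*.9-r[j],0,None); L.append((x0+(w*j).sum()/w.sum(),v))
    W=np.array([onz(n,u,v,.158)[:2] for u,v in L]); 
    E=np.array([ef(w) for w in W]); print(n,len(L),'px',L[0],L[-1],'y med',np.median(E[:,1]).round(4),'fit slope',np.polyfit(E[:,0],E[:,1],1).round(4)); print(E.round(4).tolist() if 0 else E[:,1].round(4))
E
python3 fin.py 10
```

```text
side edge offset vs top-edge: median 0.0005 [0.0005 0.001 ]
top 8 px (np.float64(191.76527331189712), 201) (np.float64(193.56628787878788), 213) y med -0.0142 fit slope [-0.1494 -0.0287]
[-0.0037 -0.0283 -0.033  -0.0142 -0.0144 -0.0142 -0.0138 -0.0137]
side 18 px (np.float64(166.7551184263348), 266) (np.float64(184.39866598255514), 283) y med -0.0131 fit slope [ 0.0048 -0.0128]
[-0.0134 -0.0129 -0.0132 -0.0134 -0.013  -0.0127 -0.0126 -0.0129 -0.0131
 -0.013  -0.013  -0.0133 -0.0137 -0.0135 -0.0134 -0.0135 -0.0138 -0.0126]
```

Both views put the line 13 to 14 mm inside the edge and parallel to within 0.005 rad. I'll move 13.5 mm.

{"op": "drive_tool", "data": {"motion": "0.3 -0.2 0 -0.001 -0.008 0.0006 0; 0.2 0 0 0 -0.007 0.0006 0; 0.1 0 0 0 0 0 0; 0 0 0 0 0 0 0"}}

```text
clock: 18.25
position: [0.5302, 0.1954, 0.1684]
ee_rot: [0.004, 0.998, -0.056, 0.001]
contact_force: [-0.3, 0.5, 3.9]
width: 0.0179
```

```bash
python3 go.py .5245 .199 .167 -6.6;  python3 - <<'E'
from h import *
a,_=grab('side','side11');b,_=grab('top','top11')
c=np.hstack([cv2.resize(a[200:300,110:210],(400,400),interpolation=cv2.INTER_CUBIC),cv2.resize(b[160:260,150:250],(400,400),interpolation=cv2.INTER_CUBIC)]);cv2.imwrite('pics/c11.png',c[:,:,::-1])
E
python3 fin.py 11 160 184 266 290
```

```text
t 18.25 pos [0.5302 0.1954 0.1684] width 0.0179 F [-0.3  0.5  3.9] tool x yaw -6.4
shift if turned first [-0.006  -0.003   0.0014] shift now [-0.006  -0.003   0.0013] turn deg [ 0.44 -0.17  0.2 ]
side edge offset vs top-edge: median 0.0005 [0.0005 0.001 ]
top 7 px (np.float64(197.66889383815888), 205) (np.float64(189.7292899408284), 215) y med -0.0051 fit slope [-0.703  -0.0707]
[-0.0209 -0.0254 -0.0046 -0.0051 -0.0053 -0.005  -0.0046]
side 21 px (np.float64(162.63580931263857), 269) (np.float64(180.02272727272728), 289) y med -0.0039 fit slope [-0.0434 -0.0065]
[-0.0029 -0.0039 -0.0042 -0.0038 -0.0038 -0.0038 -0.0042 -0.0042 -0.0042
 -0.0041 -0.004  -0.0039 -0.0039 -0.004  -0.0044 -0.0042 -0.0035 -0.002
 -0.0006  0.0008  0.0023]
```

View pics/c11.png

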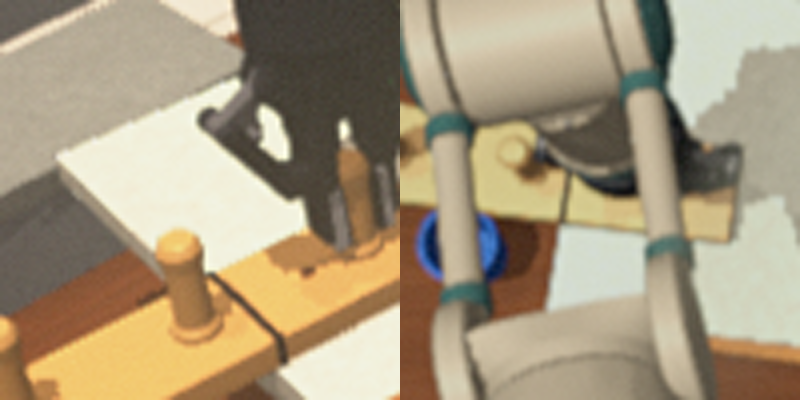

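About 4.7 mm remain, and rows fall short by roughly 3 mm each.

{"op": "drive_tool", "data": {"motion": "0.2 0 0 0 -0.007 0.0006 0; 0.1 0 0 0 0 0 0; 0 0 0 0 0 0 0; 0 0 0 0 0 0 0"}}

```text
clock: 18.85
position: [0.531, 0.1997, 0.1684]
ee_rot: [0.004, 0.998, -0.055, 0.002]
contact_force: [-0.6, -0.5, 4.7]
width: 0.0175
```

```bash
python3 go.py .5245 .199 .167 -6.6;  python3 - <<'E'
from h import *
a,_=grab('side','side12');b,_=grab('top','top12')
E
python3 fin.py 12 158 182 268 287
```

```text
t 18.85 pos [0.531  0.1997 0.1684] width 0.0175 F [-0.6 -0.5  4.7] tool x yaw -6.36
shift if turned first [-0.0063  0.0014  0.0014] shift now [-0.0064  0.0014  0.0014] turn deg [ 0.46 -0.21  0.24]
side edge offset vs top-edge: median 0.0005 [0.0005 0.001 ]
top 11 px (np.float64(202.37714285714287), 204) (np.float64(186.7966804979253), 217) y med -0.0004 fit slope [-0.8702 -0.0832]
[-0.0327 -0.0182 -0.033  -0.001  -0.0007 -0.0004 -0.0003  0.      0.0005
  0.0009  0.0022]
side 17 px (np.float64(161.1095890410959), 270) (np.float64(177.92608695652174), 286) y med 0.0004 fit slope [0.0033 0.0006]
[0.0008 0.0004 0.0002 0.0005 0.0006 0.0007 0.0006 0.0001 0.0001 0.0003
 0.0003 0.0004 0.0003 0.0004 0.     0.0002 0.0009]
```

Both views now put the line within 0.5 mm of the edge. Before handing in, I'll check the rail's level, the cup and the bystanders.

Run:
```python
from h import *
f=np.load('top12.npz');p,D=f['p'],f['d'];M=camera_model('top');K=M['camera_matrix'];T=M['cam_to_world']
vv,uu=np.mgrid[0:480,0:640];X=np.stack([(uu-K[0,2])/K[0,0]*D,-(vv-K[1,2])/K[1,1]*D,-D],-1)@T[:3,:3].T+T[:3,3]
h=cv2.cvtColor(p,cv2.COLOR_RGB2HSV);m=(h[...,1]>60)&(h[...,0]>18)&(h[...,0]<30)&(X[...,2]>.145)&(X[...,2]<.172)&(X[...,0]>.4)&(X[...,0]<.62)&(X[...,1]<.46)&(X[...,1]>.1)
s=X[m];c=np.linalg.lstsq(np.c_[s[:,:2]-s[:,:2].mean(0),np.ones(len(s))],s[:,2],rcond=None)[0];print('plank n',len(s),'slopes',c.round(4),s.min(0),s.max(0))
s=X[160:200,350:385].reshape(-1,3);s=s[(s[:,2]>.19)&(s[:,2]<.25)];print('cup rim',cv2.minEnclosingCircle(s[:,:2].astype(np.float32)) if len(s) else 0,len(s), s[:,2].max() if len(s) else 0)
c=np.hstack([cv2.imread('pics/top12.png')[80:400,90:490],cv2.imread('pics/side12.png')[120:440,40:440]]);cv2.imwrite('pics/c12.png',c)
```

```text
plank n 1437 slopes [ 0.0071 -0.0083  0.1555] [0.49417174 0.15180809 0.14530708] [0.59043568 0.45955701 0.17131686]
cup rim ((0.6120522618293762, -0.20690107345581055), 0.028671523556113243) 135 0.21098077963468698
```

View pics/c12.png

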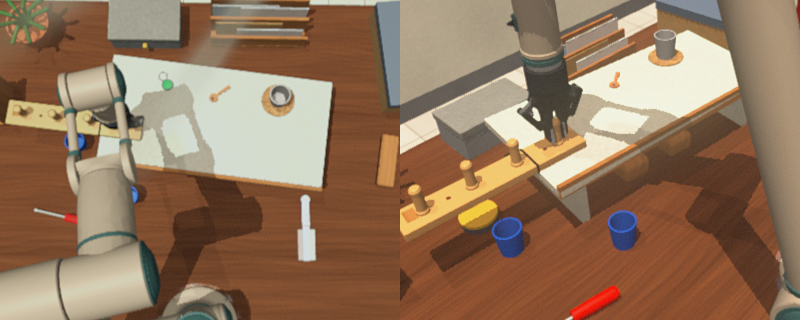

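All checks are within limits: the rail slopes about 0.008 rad, the line is at the edge, the cup is 3 to 4 mm from the mat's centre, and the bystanders look unmoved. Handing in.

```bash
python3 -c "
from rig import *
print(sign_off())"
```

```text
the job is handed in; nothing more can be done
None
```

The job is handed in at about 19 s on the robot's clock. The cup is on the cork mat, and the rail is at its mark, still held by the gripper. `sign_off` gives no verdict, so the results below are from my own last checks.

- **Cup:** I lifted the grey cup and set it down on the mat. The contact force rose about 4 N before I let go. It stands upright, about 3–4 mm from the mat's centre.
- **Rail position:** I gripped the inner peg with the force set to 100 N and slid the rail out along the shelf, turning it about 4.4° to run parallel. The pencil line is within 0.5 mm of the end edge in both views (top −0.4 mm, side +0.4 mm).
- **Parallel:** the side view shows the line parallel to the edge within 0.004 rad. The top view's slope fit disagreed, but the arm hid part of the line there, so I used only its median position.
- **Level:** a noisy depth fit gives a slope of about 0.008 rad. The tool reads about 4–5 N of upward push, so the rail is pressed lightly onto the shelf.
- **Other things:** by eye, the key, fob, shoehorn, screwdriver, wax tin and brush lie where they were. I did not measure their positions again.

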